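# Return the thin-glass dropper bottle to its rack

### The arm

A 6-joint arm with a two-finger parallel gripper is mounted at the origin on a cart in front of the work surface, level with it; the furniture and walls round the work are solid. World frame = base frame: x ahead of the robot, y to its left, z up, the work surface at z = 0. Lengths are in mm, angles in degrees, forces in N, time in s.
With the tool pointing down it reaches from about 300 to 850 mm from the base axis. Payload 4.2 kg.
Tool frame: the origin (TCP) lies midway between the tips of the shut fingers; the grasp point (between the pads) lies 19 mm behind it; z points along the fingers, y is the line along which they close (so a half turn about z gives the same grasp; the last joint's range is limited). The gripper opens to 91 mm and grips with 3 to 60 N. Pads are 32 mm wide; open, the fingers measure 118 mm over their backs; the gripper's body (76 mm by 178 mm) begins 60 mm behind the grasp point.
Start: joints at [71.104, 18.312, 89.639, -0, 72.044, -1.146], TCP at [175.302, 547.643, 213.976] pointing down, gripper open.
Joint ranges: [-177.97, 177.97], [-48.28, 115.42], [12.27, 149.76], [-77.06, 257.06], [2.81, 150.46], [-146.56, 146.56]. Speed limits (degrees/s): [147.25, 147.25, 180, 180, 180, 180].

### API

Orientations are given as [roll, pitch, yaw] about the fixed x, y, z axes, in that order (R = Rz(yaw) Ry(pitch) Rx(roll)).
In Python, from workcell import env, cams, ticket gives the robot as it stands (env), with the cameras (cams) and the job (ticket).
- The arm moves only by the tool nudge_tcp, called as name([rows], argument=value, ...), one row to a line, values as JSON. Schema: {"type":"object","properties":{"segments":{"type":"array","items":{"type":"array","items":{"type":"array","items":{"type":"number"},"minItems":6,"maxItems":6},"minItems":1,"maxItems":8},"minItems":1,"maxItems":1},"jaw":{"type":"number"},"grip_force":{"type":"number"},"only":{"type":"string"},"quiet":{"type":"boolean"},"lines":{"type":"string"}},"required":["segments"],"additionalProperties":false}. segments is a list that holds a single list of rows (three levels of brackets), with 1 to 8 rows, each of 6 numbers: dx, dy, dz in shares of the most that a row can go, 1 being 50 mm, then a rotation vector rx, ry, rz in parts of the range, where 1.0 means 45 degrees; each row shifts and turns the commanded pose from where the row before left it, along the tool's axes as they then stand; what a row does not reach is not made up. A row lasts 1/10 s, in which the tool goes at most 50 mm and 8.59 degrees, less where a joint would pass 70% of its speed; a pose out of reach is approached as far as the arm can. jaw is the finger opening in mm, set as the call begins (left out keeps the last). The fingers move at their own pace and stop on an object; grip_force is the grip in N (left out, the last holds). Time passes only in rows, so rows that do not move let the fingers close. The tool returns the time, the measured TCP pose, the force, the opening and the grip force at its end. only (a regular expression) keeps the lines of the reply that match it, lines (a string "A,B") keeps lines A to B, and quiet returns only ok. No shift or turn number may pass 1 either way. Input that does not fit is refused with a message, and nothing moves.
- env.state(): the state, without advancing time (a new reading comes with each control period).
- cams.grab_frame(name): name is "scene" or "side" or "wrist"; returns the picture (400x640x3 uint8, blue, green, red); there is no depth.
- cams.camera_model(name): a dict with "fx", "fy", "cx", "cy" (pixels), "T" (4x4, takes a point from camera to world coordinates). Camera axes: x right, y up, looking along -z (the intrinsics and any distortion apply to the point x, -y, -z); pixel columns grow to the right and rows downward; lengths in mm; the calibration is good to about 2 mm. A picture is of the moment at which its call begins: read the wrist's pose just before it. camera_model takes no time and is no camera call; for the wrist camera it gives the pose at the moment of the call.
- ticket.job_done(): hands the job in; it is judged then, once.
The state is a dict: "time_s": time; "qpos": joint angles; "qvel": joint speeds; "effort": joint torques, N m; "ee_pos": TCP position; "ee_rot": TCP orientation; "force": force on the tool from outside, world axes, zero at the start; "torque": the same for the moment, N m; "gripper_width": finger opening in mm; "gripper_force": force on a finger pad.
Only numpy, scipy, OpenCV 4.12 (cv2) and the standard library are available. Lean on these libraries where they do the work, as an engineer would, in place of code of your own. Each camera call takes 0.05 s, during which the arm holds its last target. There are 200 camera calls.

### The job

Put the small amber dropper bottle, the one with the dark pointed teat, away in the empty well of the blue rack, standing upright on the bottom of the well, and let go of it. Its glass is very thin: grip it with no more than about 15 N, keep it upright, and set it down softly. Leave the bigger amber bottle with the white cap and the loose red-lidded jar on the worktop standing where they are.

Things in the scene. Friction and masses are not known exactly. Their poses are not given: they have to be found in the camera images.
- dropper_bottle: the bottle to put away: small amber thin-glass dropper bottle with a dark pointed rubber teat, loose, upright, 50 to 80 g. Round body 33 mm wide, straight up to about 45 mm, then shoulder, collar and teat, 99 mm tall in all. Origin: centre of its underside, z up. Grip the body, mid-pads 35 to 45 mm above the underside. Thin glass: 5 to 15 N a finger is safe and holds it; over 20 N breaks it.
- amber_bottle: bigger amber bottle with a white cap, 47 mm in diameter, 112 mm tall, loose, to be left alone. Origin: centre of its underside.
- ointment_jar: white jar with a red lid standing loose on the worktop near the bottles, 49 mm in diameter, 44 mm tall, to be left alone. Origin: centre of its underside.
- bottle_rack: blue plastic rack fixed to the worktop: 72 mm (its x) by 150 mm (its y), 24 mm high, any yaw. Origin: centre of its underside, z up. Two round wells in its top, 52 mm wide, 16 mm deep (floor 8 mm above the worktop), at x = 0: y = -37.5 mm is empty, the bottle's place; y = +37.5 mm holds another red-lidded white jar, 49 mm wide, 52 mm above the worktop at its top, fixed.

How it is judged:
By the outcome, as a careful person would: the job done as asked, in the order asked, and still so for the second after the job is handed in, with the robot touching nothing.
It also fails if it takes over 43 s, if anything falls off the work surface, if the arm or the gripper's body presses on something with over 40 N, if the wrist force passes 120 N, or if a joint passes its speed limit or range.

## Working session

There is one attempt and no reset: what is moved stays moved. The work goes in short steps, Python scripts to look and compute and a tool call to move; the robot and the scene stay as the last step left them, time stands still between calls to the robot, and variables do not carry over. Pictures are saved under pics/ and viewed, at most 10 in all, crops included, and the job is handed in when it is done.

```bash
ls; mkdir -p pics
```

Run:
```python
from workcell import env, cams, ticket
import cv2,json
for n in ("scene","side","wrist"):
    m=cams.camera_model(n); print(n,{k:(v if k!='T' else [list(map(lambda x:round(float(x),3),r)) for r in v]) for k,v in m.items()})
    f=cams.grab_frame(n); cv2.imwrite(f"pics/{n}0.png",f)
s=env.state(); print(s)
```

```text
pics
workcell.py
scene {'fx': 471.8182390043904, 'fy': 471.8182390043904, 'cx': 317.603820168506, 'cy': 200.50236572220211, 'T': [[0.869, 0.295, -0.397, 29.79], [-0.494, 0.512, -0.703, -861.106], [-0.004, 0.807, 0.591, 795.219], [0.0, 0.0, 0.0, 1.0]]}
side {'fx': 369.83718071190054, 'fy': 369.83718071190054, 'cx': 324.4306785896876, 'cy': 196.6956897506005, 'T': [[0.998, 0.018, -0.055, 478.943], [-0.056, 0.538, -0.841, -672.197], [0.014, 0.843, 0.538, 491.342], [0.0, 0.0, 0.0, 1.0]]}
wrist {'fx': 278.26270709415957, 'fy': 278.26270709415957, 'cx': 317.78077225313245, 'cy': 199.75097391234894, 'T': [[0.305, -0.911, -0.277, 96.998], [0.952, 0.292, 0.089, 573.02], [-0.0, -0.291, 0.957, 383.082], [0.0, 0.0, 0.0, 1.0]]}
{'time_s': 0.15, 'qpos': array([ 7.11045490e+01,  1.83418086e+01,  8.96905695e+01, -1.95500079e-03,
        7.20436819e+01, -1.14398824e+00]), 'qvel': array([ 0.09935687, -0.1639551 , -0.27146402,  0.00983932,  0.04960725,
        0.11376044]), 'effort': array([ 1.79213494e-03, -4.12767220e+01, -2.32155061e+01,  7.29023712e-02,
        4.32212523e-02, -9.19941021e-05]), 'ee_pos': array([175.17808269, 547.26336682, 213.32614975]), 'ee_rot': array([-1.79923918e+02,  3.40063746e-04,  1.62249141e+02]), 'force': array([ 0.03836887, -0.8968618 ,  0.15669311]), 'torque': array([ 0.01399214, -0.01574814, -0.00193811]), 'gripper_force': 0.0, 'gripper_width': 91.24471654347121}
```

View pics/scene0.png

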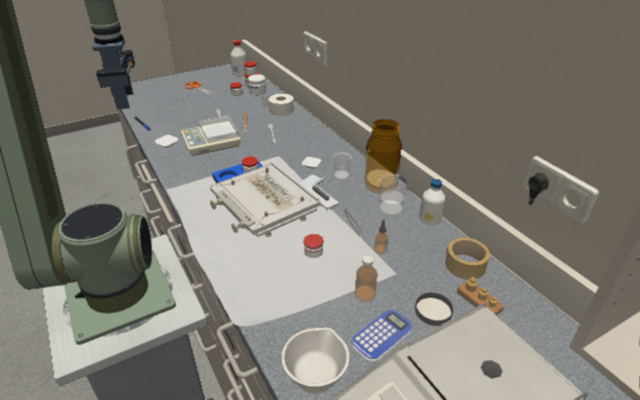

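View pics/side0.png

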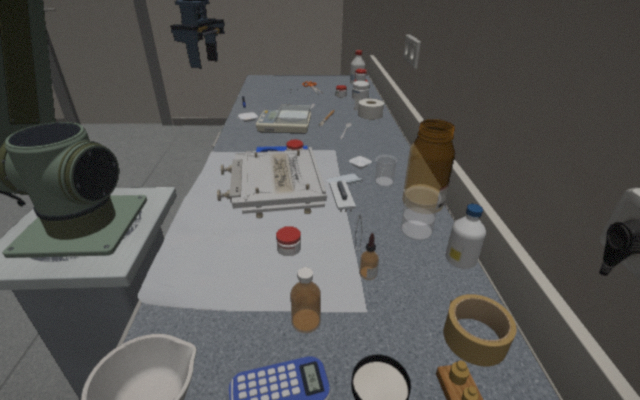

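The scene shows the dropper bottle near (381,240) and the side view near (369,260). The white cap bottle and loose jar are in front of it. The rack is at (237,172), partly hidden by a tray. Next I'll enlarge these areas.

Run:
```python
import cv2,numpy as np
def c(n,x,y,w,h,W=400,H=300):
    im=cv2.imread(f"pics/{n}0.png")[y:y+h,x:x+w]; return cv2.resize(im,(W,H),interpolation=cv2.INTER_CUBIC)
m=np.vstack([np.hstack([c('scene',340,210,80,60),c('side',330,225,80,60)]),np.hstack([c('scene',200,140,80,60),c('wrist',0,0,640,400,400,300)])])
cv2.imwrite("pics/mos.png",m)
```

```text
(no output)
```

View pics/mos.png

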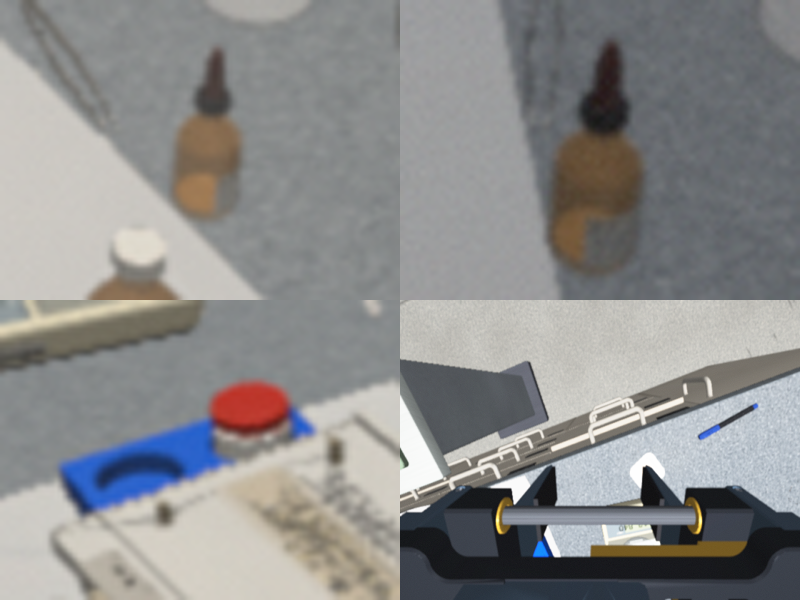

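Create h.py:
```python
import numpy as np, cv2
from workcell import env, cams, ticket
def ray(m,u,v):
    d=np.array([(u-m["cx"])/m["fx"],-(v-m["cy"])/m["fy"],-1.0]); T=np.array(m["T"])
    d=T[:3,:3]@d; return T[:3,3],d/np.linalg.norm(d)
def tri(*obs):
    A=np.zeros((3,3));b=np.zeros(3);R=[]
    for m,u,v in obs:
        o,d=ray(m,u,v);P=np.eye(3)-np.outer(d,d);A+=P;b+=P@o;R.append((o,P))
    x=np.linalg.solve(A,b); return x.round(1),[round(float(np.linalg.norm(P@(x-o))),1) for o,P in R]
def plane(m,u,v,z):
    o,d=ray(m,u,v); return (o+d*(z-o[2])/d[2]).round(1)
def proj(m,p):
    T=np.array(m["T"]);q=T[:3,:3].T@(np.array(p)-T[:3,3]);return [round(float(m["cx"]-m["fx"]*q[0]/q[2]),1),round(float(m["cy"]+m["fy"]*q[1]/q[2]),1)]
```

Run:
```python
from h import *
print({k:v for k,v in cams.camera_model("wrist").items() if k not in("T",)})
S=cams.camera_model("scene");D=cams.camera_model("side")
print("tip",tri((S,383.4,220),(D,372.2,233.4)))
print("base",tri((S,381.2,251),(D,369.2,275.5)),plane(S,381.2,251,0),plane(D,369.2,275.5,0))
print("collar",tri((S,382.4,230),(D,370.8,246.5)))
print("lid",tri((S,250,161.6),(D,295,144)),plane(S,250,161.6,52))
print("well",plane(S,228,175,24))
print("big cap",tri((S,368,259.5),(D,305,273)))
print("jar",tri((S,314,240),(D,289,235)))
```

```text
{'fx': 278.26270709415957, 'fy': 278.26270709415957, 'cx': 317.78077225313245, 'cy': 199.75097391234894}
tip (array([ 593.9, -178. ,   98.9]), [0.1, 0.1])
base (array([ 5.966e+02, -1.781e+02, -4.000e-01]), [0.3, 0.3]) [ 596.1 -178.9    0. ] [ 596.7 -178.     0. ]
collar (array([ 593.8, -178. ,   69. ]), [0.7, 0.7])
lid (array([455. , 307.9,  45.6]), [0.6, 0.6]) [450.9 296.9  52. ]
well [379.5 302.5  24. ]
big cap (array([ 478. , -281.1,  110.8]), [0.4, 0.4])
jar (array([ 448.2, -101.7,   40.6]), [1.0, 1.0])
```

Triangulation puts the dropper at about (595,-178), with its tip at 99 mm. The rack well is roughly at (380,302), with its y axis along world +x. I'll turn to yaw 180 and look at the rack with the wrist camera.

Units first: shifts go in shares of 50 mm and turns go in shares of 45 degrees. So -36 mm is -0.72, -28 mm is -0.56, -5.92 degrees is -0.1316.

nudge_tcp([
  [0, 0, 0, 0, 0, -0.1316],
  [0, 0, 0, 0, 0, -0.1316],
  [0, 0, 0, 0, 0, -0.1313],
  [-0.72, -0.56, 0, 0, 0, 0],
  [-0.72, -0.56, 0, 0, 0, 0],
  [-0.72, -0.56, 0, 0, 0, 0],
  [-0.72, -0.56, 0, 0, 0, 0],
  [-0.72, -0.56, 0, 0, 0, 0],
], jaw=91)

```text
refused: segments: the value is too long (schema: maxItems 1). Nothing was moved.
```

I used the wrong layout. The manual says a list holding one list of rows, three levels of brackets; once more.

nudge_tcp([
  [[0, 0, 0, 0, 0, -0.1316], [0, 0, 0, 0, 0, -0.1316], [0, 0, 0, 0, 0, -0.1313], [-0.72, -0.56, 0, 0, 0, 0], [-0.72, -0.56, 0, 0, 0, 0], [-0.72, -0.56, 0, 0, 0, 0], [-0.72, -0.56, 0, 0, 0, 0], [-0.72, -0.56, 0, 0, 0, 0]],
], jaw=91)

```text
time_s: 0.95
ee_pos: [356.3, 406.3, 213.8]
ee_rot: [-180.0, -0.0, -180.0]
force: [1.6, -0.1, -0.3]
gripper_width: 91.2
gripper_force: 0.0
```

nudge_tcp([
  [[-0.72, -0.56, 0, 0, 0, 0], [-0.72, -0.56, 0, 0, 0, 0], [-0.72, -0.56, 0, 0, 0, 0], [0, 0, 0, 0, 0, 0], [0, 0, 0, 0, 0, 0]],
])

```text
time_s: 1.45
ee_pos: [463.6, 322.9, 213.5]
ee_rot: [-180.0, -0.1, 179.9]
force: [0.1, 0.1, -0.5]
gripper_width: 91.3
gripper_force: 0.0
```

Run:
```python
from h import *
m=cams.camera_model("wrist"); np.save("w1.npy",m); f=cams.grab_frame("wrist"); cv2.imwrite("pics/w1.png",f); print(np.array(m["T"]).round(2).tolist())
print(proj(m,(379.5,302.5,24)),proj(m,(455,308,52)))
```

```text
[[0.0, -0.96, -0.29, 381.61], [1.0, 0.0, -0.0, 323.42], [0.0, -0.29, 0.96, 383.44], [0.0, 0.0, 0.0, 1.0]]
[300.4, 113.7] [304.9, 178.5]
```

View pics/w1.png

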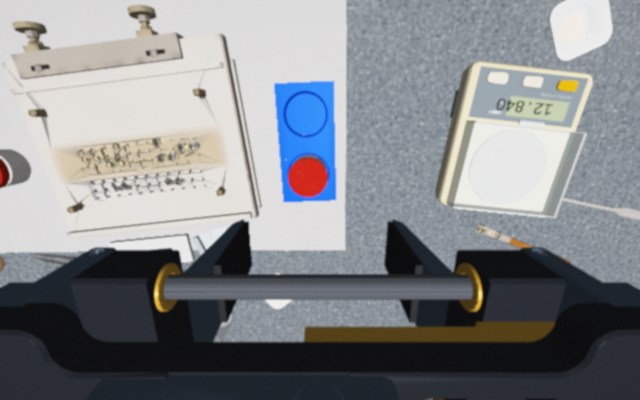

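The wrist picture shows the well at (305,114), the lid at (308,177), and the tray clear of the rack. I'll take a second view 120 mm away, on the way to the bottle.

Converted, -40 mm is -0.8.

nudge_tcp([
  [[0, -0.8, 0, 0, 0, 0], [0, -0.8, 0, 0, 0, 0], [0, -0.8, 0, 0, 0, 0], [0, 0, 0, 0, 0, 0], [0, 0, 0, 0, 0, 0]],
])

```text
time_s: 2.0
ee_pos: [462.6, 204.4, 214.2]
ee_rot: [179.9, 0.0, -180.0]
force: [-0.9, 0.7, 0.1]
gripper_width: 91.0
gripper_force: 0.0
```

Run:
```python
from h import *
m=cams.camera_model("wrist"); np.save("w2.npy",m); f=cams.grab_frame("wrist"); cv2.imwrite("pics/w2.png",f)
a=np.load("w1.npy",allow_pickle=True).item(); print(np.array(m["T"])[:3,3])
f1=cv2.imread("pics/w1.png")
for g,x0 in((f1,260),(f,350)):
    h=cv2.cvtColor(g,cv2.COLOR_BGR2HSV); k=cv2.inRange(h,(100,120,60),(125,255,255)); k[:,:x0]=0;k[:,x0+95:]=0;k[215:]=0;k[:70]=0
    print(cv2.minAreaRect(cv2.findNonZero(k)))
x,y=proj(m,(379.5,302.5,24)); print(x,y)
c=[cv2.resize(f1[75:210,255:355],None,fx=4,fy=4,interpolation=cv2.INTER_CUBIC),cv2.resize(f[75:210,350:450],None,fx=4,fy=4,interpolation=cv2.INTER_CUBIC)]
cv2.imwrite("pics/c12.png",np.hstack(c))
```

```text
[380.36165406 204.46904198 384.1059788 ]
((305.273681640625, 141.49346923828125), (118.72824096679688, 58.221588134765625), 88.63607025146484)
((399.51507568359375, 141.45875549316406), (60.08793258666992, 120.6201400756836), 1.5911403894424438)
396.2 114.2
```

View pics/c12.png

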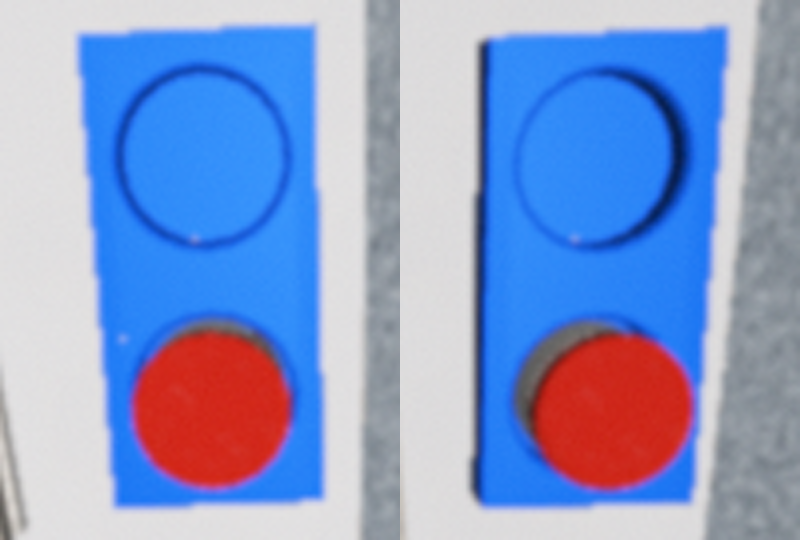

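Run:
```python
from h import *
a=np.load("w1.npy",allow_pickle=True).item();b=np.load("w2.npy",allow_pickle=True).item()
A=lambda x,y:(a,255+x/4-.4,75+y/4-.4); B=lambda x,y:(b,350+x/4-.4,75+y/4-.4)
P=[tri(A(*p),B(*q)) for p,q in [((79,36),(88,41)),((316,24),(327,27)),((323,499),(292,499)),((115,507),(81,505)),((203.5,156),(202,158)),((211,411),(212,411))]]
for p in P: print(p)
C=[p[0] for p in P[:4]]
# same at z=24 from each view
for V,c in((A,[(79,36),(316,24),(323,499),(115,507),(203.5,156)]),(B,[(88,41),(327,27),(292,499),(81,505),(202,158)])):
    Q=[plane(*V(*p),24) for p in c]; ctr=np.mean(Q[:4],0); d=(Q[2]+Q[3]-Q[0]-Q[1]); u=d/np.linalg.norm(d)
    print("ctr",ctr,"yawdir",np.degrees(np.arctan2(u[1],u[0])),"len",np.linalg.norm(d)/2,"well from ctr",ctr-37.5*u,"well direct",Q[4])
S=cams.camera_model("scene");D=cams.camera_model("side")
print("tray corners hints, brown jar", plane(S,380,188,0),plane(D,428,205,0))
```

```text
(array([344.8, 271.2,  18.2]), [0.4, 0.4])
(array([341.4, 343.2,  19.8]), [0.0, 0.0])
(array([489.9, 347.4,  23.9]), [0.2, 0.2])
(array([493.2, 276.7,  20.6]), [0.5, 0.5])
(array([379.4, 308.6,  19.5]), [0.0, 0.0])
(array([454.8, 310.8,  45.4]), [0.2, 0.2])
ctr [417.35  309.825  24.   ] yawdir 1.8394958658912304 len 147.97625654137897 well from ctr [379.86932486 308.62125959  24.        ] well direct [379.4 308.7  24. ]
ctr [417.2   308.725  24.   ] yawdir 2.2804853246818637 len 147.01643615596177 well from ctr [379.72969978 307.2328199   24.        ] well direct [379.3 307.3  24. ]
tray corners hints, brown jar [755.   47.3   0. ] [775.5  50.7   0. ]
```

The well centre is at about (379.5,308.2), with the rim height measured at 20 mm against 24 mm nominal. I'll go over to the bottle and check it with the wrist camera.

Converted, -42 mm is -0.84, -20 mm is -0.4.

nudge_tcp([
  [[-0.4, -0.84, 0, 0, 0, 0], [-0.4, -0.84, 0, 0, 0, 0], [-0.4, -0.84, 0, 0, 0, 0], [-0.4, -0.84, 0, 0, 0, 0], [-0.4, -0.84, 0, 0, 0, 0], [-0.4, -0.84, 0, 0, 0, 0], [-0.4, -0.84, 0, 0, 0, 0], [-0.4, -0.84, 0, 0, 0, 0]],
])

```text
time_s: 2.85
ee_pos: [624.9, -131.9, 213.6]
ee_rot: [180.0, 0.0, -179.9]
force: [1.0, 0.3, -0.2]
gripper_width: 91.0
gripper_force: 0.0
```

nudge_tcp([
  [[-0.4, -0.84, 0, 0, 0, 0], [0, 0, 0, 0, 0, 0], [0, 0, 0, 0, 0, 0], [0, 0, 0, 0, 0, 0]],
])

```text
time_s: 3.25
ee_pos: [643.4, -172.1, 213.6]
ee_rot: [179.9, -0.0, -179.9]
force: [-0.3, 0.3, 0.2]
gripper_width: 90.9
gripper_force: 0.0
```

Run:
```python
from h import *
m=cams.camera_model("wrist"); np.save("w3.npy",m); f=cams.grab_frame("wrist"); cv2.imwrite("pics/w3.png",f)
print(env.state()["ee_pos"],proj(m,(595,-178,0)),proj(m,(595,-178,99)))
```

```text
[ 643.29453117 -172.0960643   213.9647148 ] [312.7, 141.2] [311.3, 150.0]
```

View pics/w3.png

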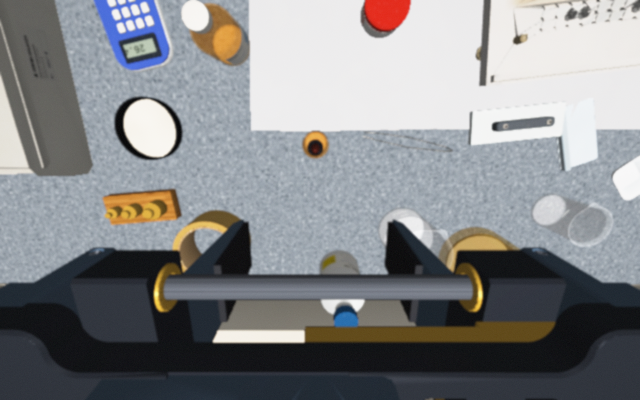

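The dropper's teat is at (315,150) and its body at (315,143), about 3 mm further +y than predicted. That gives a bottle position of (594.5,-176). I'll align, descend, and check before closing.

nudge_tcp([
  [[0.49, -0.04, 0, 0, 0, 0], [0.49, -0.04, 0, 0, 0, 0], [0, 0, 0, 0, 0, 0], [0, 0, 0, 0, 0, 0], [0, 0, 0.6, 0, 0, 0], [0, 0, 0.8, 0, 0, 0], [0, 0, 0.8, 0, 0, 0], [0, 0, 0.7, 0, 0, 0]],
], jaw=58)

```text
time_s: 4.1
ee_pos: [595.0, -177.4, 67.2]
ee_rot: [180.0, 0.0, -179.9]
force: [0.4, -0.2, -0.1]
gripper_width: 58.1
gripper_force: 0.0
```

nudge_tcp([
  [[0, 0, 0.5, 0, 0, 0], [0, 0, 0.3, 0, 0, 0], [0, 0, 0.16, 0, 0, 0], [0, 0, 0, 0, 0, 0], [0, 0, 0, 0, 0, 0], [0, 0, 0, 0, 0, 0]],
])

```text
time_s: 4.7
ee_pos: [595.4, -178.5, 22.1]
ee_rot: [-180.0, 0.1, -180.0]
force: [0.3, -0.1, 0.1]
gripper_width: 58.1
gripper_force: 0.0
```

Run:
```python
from h import *
f=[cv2.resize(cams.grab_frame(n)[y:y+90,x:x+120],(400,300),interpolation=cv2.INTER_CUBIC) for n,x,y in(("scene",322,190),("side",310,200))]
cv2.imwrite("pics/g1.png",np.hstack(f))
```

```text
(no output)
```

View pics/g1.png

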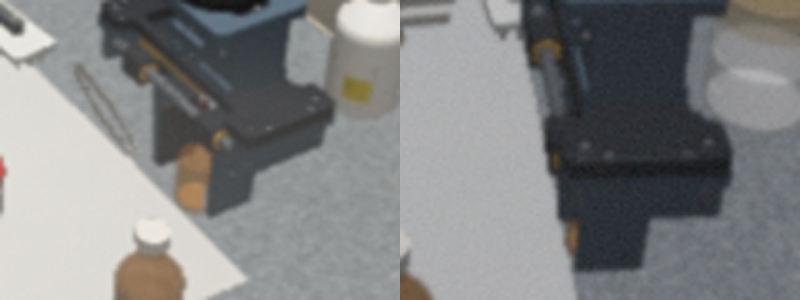

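The bottle stands between the fingers, upright. I'll close with 10 N.

nudge_tcp([
  [[0, 0, 0, 0, 0, 0], [0, 0, 0, 0, 0, 0], [0, 0, 0, 0, 0, 0], [0, 0, 0, 0, 0, 0], [0, 0, 0, 0, 0, 0], [0, 0, 0, 0, 0, 0], [0, 0, 0, 0, 0, 0], [0, 0, 0, 0, 0, 0]],
], jaw=25, grip_force=10)

```text
time_s: 5.6
ee_pos: [594.3, -178.3, 21.0]
ee_rot: [180.0, 0.0, 180.0]
force: [-0.6, 1.6, 1.5]
gripper_width: 32.9
gripper_force: 10.0
```

Converted, -35 mm is -0.7, -25 mm is -0.5.

nudge_tcp([
  [[0, 0, -0.08, 0, 0, 0], [0, 0, -0.24, 0, 0, 0], [0, 0, -0.5, 0, 0, 0], [0, 0, -0.7, 0, 0, 0], [0, 0, -0.7, 0, 0, 0], [0, 0, -0.5, 0, 0, 0], [0, 0, -0.28, 0, 0, 0], [0, 0, 0, 0, 0, 0]],
])

```text
time_s: 6.4
ee_pos: [595.8, -179.0, 174.4]
ee_rot: [-179.9, 0.3, -180.0]
force: [0.2, -0.3, -0.9]
gripper_width: 33.0
gripper_force: 10.0
```

nudge_tcp([
  [[0.06, 0.14, 0, 0, 0, 0], [0.14, 0.32, 0, 0, 0, 0], [0.22, 0.5, 0, 0, 0, 0], [0.3, 0.66, 0, 0, 0, 0], [0.3, 0.68, 0, 0, 0, 0], [0.3, 0.68, 0, 0, 0, 0], [0.3, 0.68, 0, 0, 0, 0], [0.3, 0.68, 0, 0, 0, 0]],
])

```text
time_s: 7.2
ee_pos: [495.7, 40.8, 169.8]
ee_rot: [180.0, -0.2, -180.0]
force: [-0.1, -0.1, 0.0]
gripper_width: 32.7
gripper_force: 10.0
```

nudge_tcp([
  [[0.3, 0.68, 0, 0, 0, 0], [0.3, 0.68, 0, 0, 0, 0], [0.3, 0.68, 0, 0, 0, 0], [0.3, 0.68, 0, 0, 0, 0], [0.3, 0.68, 0, 0, 0, 0], [0.3, 0.68, 0, 0, 0, 0], [0.24, 0.52, 0, 0, 0, 0], [0.18, 0.4, 0, 0, 0, 0]],
])

```text
time_s: 8.0
ee_pos: [384.3, 289.9, 169.8]
ee_rot: [-179.9, -0.2, -179.9]
force: [0.4, -0.3, -0.4]
gripper_width: 32.8
gripper_force: 10.0
```

nudge_tcp([
  [[0.12, 0.26, 0, 0, 0, 0], [0.06, 0.14, 0, 0, 0, 0], [0, 0, 0, 0, 0, 0], [0, 0, 0, 0, 0, 0], [0, 0, 0, 0, 0, 0], [0, 0, 0, 0, 0, 0]],
])

```text
time_s: 8.6
ee_pos: [378.6, 308.0, 171.0]
ee_rot: [-180.0, 0.0, 179.9]
force: [0.1, -0.1, -0.6]
gripper_width: 32.5
gripper_force: 10.0
```

Converted, 30 mm is 0.6, 25 mm is 0.5.

nudge_tcp([
  [[-0.01, 0, 0.2, 0, 0, 0], [0, 0, 0.5, 0, 0, 0], [0, 0, 0.6, 0, 0, 0], [0, 0, 0.5, 0, 0, 0], [0, 0, 0.3, 0, 0, 0], [0, 0, 0.16, 0, 0, 0], [0, 0, 0, 0, 0, 0], [0, 0, 0, 0, 0, 0]],
])

```text
time_s: 9.4
ee_pos: [379.2, 308.9, 58.3]
ee_rot: [180.0, 0.0, 180.0]
force: [-0.1, 0.4, 0.1]
gripper_width: 32.7
gripper_force: 10.0
```

Run:
```python
from h import *
s=env.state();print(s["ee_pos"],s["force"])
f=[cv2.resize(cams.grab_frame(n)[y:y+h,x:x+w],(400,300),interpolation=cv2.INTER_CUBIC) for n,x,y,w,h in(("scene",190,110,100,75),("wrist",200,100,240,180))]
cv2.imwrite("pics/p1.png",np.hstack(f))
```

```text
[379.24177505 308.85252275  58.30233053] [-0.10690714  0.38525378  0.07613453]
```

View pics/p1.png

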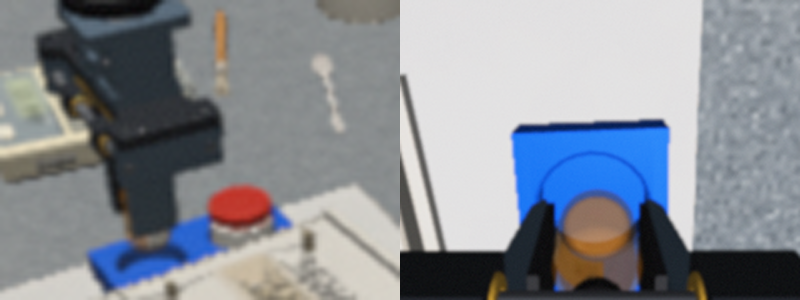

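The bottle is centred over the well in both views: its base is at x=597 and the well at x=594 in the wrist crop. I'll lower it, slowing near the floor.

Converted, 8 mm is 0.16, 6 mm is 0.12.

nudge_tcp([
  [[0, 0, 0.1, 0, 0, 0], [0, 0, 0.16, 0, 0, 0], [0, 0, 0.12, 0, 0, 0], [0, 0, 0.08, 0, 0, 0], [0, 0, 0.04, 0, 0, 0], [0, 0, 0, 0, 0, 0], [0, 0, 0, 0, 0, 0], [0, 0, 0, 0, 0, 0]],
])

```text
time_s: 10.3
ee_pos: [379.0, 308.8, 33.1]
ee_rot: [180.0, 0.0, 180.0]
force: [-0.3, 0.1, -0.1]
gripper_width: 32.7
gripper_force: 10.0
```

nudge_tcp([
  [[0, 0, 0.014, 0, 0, 0], [0, 0, 0.014, 0, 0, 0], [0, 0, 0.012, 0, 0, 0], [0, 0, 0, 0, 0, 0], [0, 0, 0, 0, 0, 0]],
])

```text
time_s: 10.8
ee_pos: [378.8, 308.7, 30.9]
ee_rot: [180.0, -0.0, -180.0]
force: [0.4, -0.1, -0.7]
gripper_width: 32.8
gripper_force: 10.0
```

nudge_tcp([
  [[0, 0, 0.01, 0, 0, 0], [0, 0, 0.01, 0, 0, 0], [0, 0, 0, 0, 0, 0], [0, 0, 0, 0, 0, 0]],
])

```text
time_s: 11.2
ee_pos: [378.8, 308.7, 29.9]
ee_rot: [180.0, -0.0, 180.0]
force: [0.4, 0.1, -0.4]
gripper_width: 32.6
gripper_force: 10.0
```

Converted, 0.4 mm is 0.008.

nudge_tcp([
  [[0, 0, 0.008, 0, 0, 0], [0, 0, 0, 0, 0, 0], [0, 0, 0, 0, 0, 0]],
])

```text
time_s: 11.5
ee_pos: [378.8, 308.6, 29.5]
ee_rot: [180.0, 0.0, 180.0]
force: [0.1, -0.3, -0.1]
gripper_width: 32.7
gripper_force: 10.0
```

nudge_tcp([
  [[0, 0, 0.008, 0, 0, 0], [0, 0, 0, 0, 0, 0], [0, 0, 0, 0, 0, 0]],
])

```text
time_s: 11.8
ee_pos: [378.8, 308.7, 29.2]
ee_rot: [180.0, 0.0, 180.0]
force: [0.3, -0.0, -0.7]
gripper_width: 32.8
gripper_force: 10.0
```

Converted, 0.4 mm is 0.008.

nudge_tcp([
  [[0, 0, 0.008, 0, 0, 0], [0, 0, 0, 0, 0, 0], [0, 0, 0, 0, 0, 0]],
])

```text
time_s: 12.1
ee_pos: [378.9, 308.7, 29.0]
ee_rot: [180.0, 0.0, -180.0]
force: [0.0, -1.0, 3.6]
gripper_width: 33.3
gripper_force: 10.0
```

nudge_tcp([
  [[0, 0, 0.008, 0, 0, 0], [0, 0, 0, 0, 0, 0], [0, 0, 0, 0, 0, 0]],
])

```text
time_s: 12.4
ee_pos: [378.8, 308.7, 29.0]
ee_rot: [180.0, 0.0, -180.0]
force: [-1.6, -1.6, 7.1]
gripper_width: 32.8
gripper_force: 10.0
```

Contact with the floor at 3.6–7 N. I'll ease off slightly, open, then rise.

Converted, -0.4 mm is -0.008.

nudge_tcp([
  [[0, 0, -0.008, 0, 0, 0], [0, 0, 0, 0, 0, 0]],
])

```text
time_s: 12.6
ee_pos: [378.9, 308.7, 29.0]
ee_rot: [180.0, 0.0, -180.0]
force: [-0.9, -1.3, 5.1]
gripper_width: 32.9
gripper_force: 10.0
```

nudge_tcp([
  [[0, 0, 0, 0, 0, 0], [0, 0, 0, 0, 0, 0], [0, 0, 0, 0, 0, 0], [0, 0, 0, 0, 0, 0], [0, 0, 0, 0, 0, 0]],
], jaw=54)

```text
time_s: 13.1
ee_pos: [378.8, 308.6, 28.6]
ee_rot: [180.0, -0.0, 180.0]
force: [-0.1, 0.7, -1.2]
gripper_width: 53.9
gripper_force: 0.0
```

nudge_tcp([
  [[0, 0, -0.06, 0, 0, 0], [0, 0, -0.16, 0, 0, 0], [0, 0, -0.4, 0, 0, 0], [0, 0, -0.7, 0, 0, 0], [0, 0, -0.8, 0, 0, 0], [0, 0, -0.8, 0, 0, 0], [0, 0, -0.5, 0, 0, 0], [0, 0, 0, 0, 0, 0]],
])

```text
time_s: 13.9
ee_pos: [380.7, 310.1, 204.4]
ee_rot: [179.7, 0.4, 180.0]
force: [0.2, 0.1, 0.0]
gripper_width: 54.2
gripper_force: 0.0
```

nudge_tcp([
  [[-0.7, 0, 0, 0, 0, 0], [-0.8, 0, 0, 0, 0, 0], [-0.5, 0, 0, 0, 0, 0], [0, 0, 0, 0, 0, 0], [0, 0, 0, 0, 0, 0]],
])

```text
time_s: 14.4
ee_pos: [478.1, 308.1, 198.6]
ee_rot: [-179.9, -0.2, 180.0]
force: [0.1, -0.1, -0.5]
gripper_width: 53.5
gripper_force: 0.0
```

Run:
```python
from h import *
f=[cv2.resize(cams.grab_frame(n)[y:y+h,x:x+w],(400,300),interpolation=cv2.INTER_CUBIC) for n,x,y,w,h in(("scene",190,110,100,75),("wrist",240,60,160,120))]
cv2.imwrite("pics/p2.png",np.hstack(f))
```

```text
(no output)
```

View pics/p2.png

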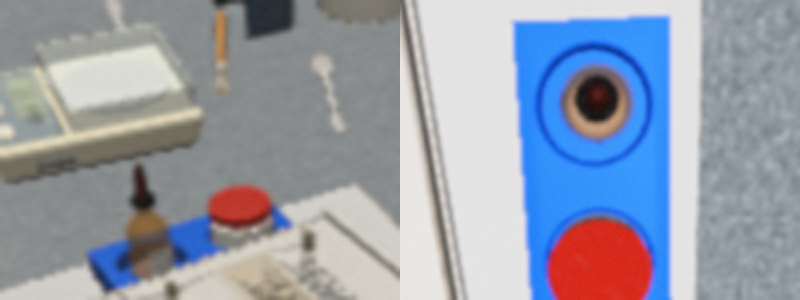

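The bottle stands upright and centred in the well (wrist crop (597,97)), with the gripper clear of it. I'm handing the job in.

```bash
python3 -c "
from workcell import env, cams, ticket
print(ticket.job_done())"
```

```text
the job is handed in; nothing more can be done
None
```

The dropper bottle is standing upright on the floor of the empty rack well, released, and the job is handed in at about 14.5 s; it was gripped at 10 N and set down at about 7 N, and I didn't go near the amber bottle or the loose jar.

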